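# Seat the slides and lift the staining rack

### The job

Some of the five glass slides in the staining rack stand up out of their slots: with the rack standing in its open dish, press each one fully down until all are home, so that none can slip out. Then swing the rack's folded bail handle upright, lift the rack straight up by its grip so that its underside is at least 3 cm above the dish's rim, and hold it there level and still over the dish; finish while holding it, without letting go or putting it down. Leave the dish and everything else on the bench where they are.

Things in the scene. Friction and masses are not known exactly. Their poses are not given: they have to be found in the camera images.
- dish_centre (a point): centre of the white open staining dish (104 in x by 120 in y outside, 36 high, walls and floor 4 thick; lugs stick out 11 beyond both y ends just below the rim). Loose, 0.45 kg, stands on the worktop; the point is 18 above its underside. x across, y along, z up; x points away from the robot to within about 32 degrees.
- rack: steel slide rack standing in the dish, 86 in x by 94 in y (about 103 over the bail arms), axes as the dish, 4 to 6 mm clear of its walls; 0.3 kg in all; origin under its centre. At x = 0 each end plate (28 high, at y = +-46) has an ear 18 wide and 48 high that carries the bail's pivot 40 above the origin.
- rack_centre (a point): centre of the rack, 20 above its underside. Five glass slides (76 long in rack x, 26 high, 1.6 thick) stand on edge in sprung slots at rack y = -24, -12, 0, +12, +24; a slide fully home has its upper edge 12 above this point. The pivot axis of the bail is parallel to rack y, 20 above this point.
- bail_grip (a point): centre of the grip of the rack's wire bail: a black sleeve, 10 in diameter, 66 long, parallel to rack y, free to turn on the wire. Wire arms at rack y = +-49 lead to the pivot axis; the grip is 62 from that axis. At first the bail lies folded to the rack's -x side (towards the robot), the grip 56 out from the rack's middle and 26 above the pivot axis.
- bail (a joint): angle of the bail about its pivot axis: 0 folded to -x on its stop (25 degrees above level), 1.134 upright with the grip straight above the middle of the rack, 2.27 folded to +x. It swings easily and falls back if let go.
- slide1 (a joint): how far the slide at rack y = -24 mm stands up out of its slot, in m: 0 is fully home, up to 0.012 at the start. Its slot springs hold it where it is; about 2 N pushes it down (it never comes up by itself).
- slide2 (a joint): how far the slide at rack y = -12 mm stands up out of its slot, in m: 0 is fully home, up to 0.012 at the start. Its slot springs hold it where it is; about 2 N pushes it down (it never comes up by itself).
- slide3 (a joint): how far the slide at rack y = +0 mm stands up out of its slot, in m: 0 is fully home, up to 0.012 at the start. Its slot springs hold it where it is; about 2 N pushes it down (it never comes up by itself).
- slide4 (a joint): how far the slide at rack y = +12 mm stands up out of its slot, in m: 0 is fully home, up to 0.012 at the start. Its slot springs hold it where it is; about 2 N pushes it down (it never comes up by itself).
- slide5 (a joint): how far the slide at rack y = +24 mm stands up out of its slot, in m: 0 is fully home, up to 0.012 at the start. Its slot springs hold it where it is; about 2 N pushes it down (it never comes up by itself).
- scanner: white hand-held barcode reader lying on its side, 67x188x37; bystander right of the dish; origin under its centre
- slide_box: long flat slide box, 93x180x39; bystander left of the dish; origin under its centre
- forceps: steel forceps lying flat, 14x126x10; bystander; origin under its centre
- bench_timer: small square bench timer, 63x66x30; bystander; origin under its centre
- coverglass_box: small square box of cover glasses, 50x50x20; bystander; origin under its centre
- tape_roll: roll of masking tape lying flat, 104x104x24; bystander; origin under its centre

How it is judged:
On the way, in this order (a step that is already met when the one before it is completed fails the run):
1. all five slides pressed fully home while the rack stands in the dish (value of joint each of slide1, slide2, slide3, slide4, slide5 below 0.002 m and height (world z) of rack_centre below 0.03 m and horizontal distance between rack_centre and dish_centre below 0.02 m), for 0.2 s.
2. bail swung up while the rack still stands in the dish (value of joint bail between 0.75 and 1.5 rad and height (world z) of rack_centre below 0.04 m).
At the end, for the whole second after the job is handed in: The rack hangs level (0.12 rad) and still from the gripper by its raised bail (within 0.53 rad of upright), underside 25 mm or more above the rim, within 50 mm sideways of the dish centre, slides within 2 mm of home, dish flat on the worktop (value of joint each of slide1, slide2, slide3, slide4, slide5 below 0.002 m and height (world z) of rack_centre above 0.081 m and horizontal distance between rack_centre and dish_centre below 0.05 m and angle between rack_centre's own z axis and vertical below 0.12 rad and linear speed of rack below 0.03 m/s and angular speed of rack below 0.3 rad/s and contact force between the fingers and rack above 1 N and value of joint bail between 0.6 and 1.67 rad and angle between dish_centre's own z axis and vertical below 0.05 rad and height (world z) of dish_centre below 0.023 m); the arm keeps its last pose, push and grip.
It fails at once if the dish is dragged more than 30 mm (distance of dish_centre from where it was at the start of the episode above 0.03 m).
It fails at once if another thing on the bench is moved more than 20 mm (distance of any of scanner, slide_box, forceps, bench_timer, coverglass_box, tape_roll from where it was at the start of the episode above 0.02 m).
It fails at once if the rack is tipped by more than 25 degrees (angle between rack_centre's own z axis and vertical above 0.44 rad).
It also fails if it takes over 51 s, if anything falls off the work surface, if the arm or the gripper's body presses on something with over 40 N, if the wrist force passes 120 N, or if a joint passes its speed limit or range.

### The arm

A 7-joint arm with a two-finger parallel gripper is mounted at the origin on a cart in front of the work surface, level with it; the furniture and walls round the work are solid. World frame = base frame: x ahead of the robot, y to its left, z up, the work surface at z = 0. Lengths are in m, angles in rad, forces in N, time in s.
With the tool pointing down it reaches from about 0.4 to 0.875 m from the base axis. Payload 19.3 kg.
Tool frame: the origin (TCP) lies midway between the tips of the shut fingers; the grasp point (between the pads) lies 19 mm behind it; z points along the fingers, y is the line along which they close (so a half turn about z gives the same grasp; the last joint's range is limited). The gripper opens to 85 mm and grips with 20 to 120 N. Pads are 22 mm wide; open, the fingers measure 114 mm over their backs; the gripper's body (76 mm by 85 mm) begins 54 mm behind the grasp point. The pads swing forward as they close: fully open they stand 13 mm farther back than shut.
Start: joints at [1.065, 0.521, -0.036, 1.599, 0.021, 1.021, -0.113], TCP at [0.264, -0.567, 0.231] pointing down, gripper open.
Joint ranges: [-2.91, 2.91], [-0.3, 2.13], [-1.5, 1.42], [0.17, 2.43], [-1.26, 4.41], [0.16, 1.93], [-2.52, 2.52]. Speed limits (rad/s): [1.89, 1.89, 2.39, 2.39, 3.01, 3.01, 3.01].

### API

Orientations are given as [roll, pitch, yaw] about the fixed x, y, z axes, in that order (R = Rz(yaw) Ry(pitch) Rx(roll)).
In Python, from station import arm, eyes, sign_off gives the robot as it stands.
- The arm moves only by the tool apply_moves, never from a script. Its argument "motion" is a list of rows, each a list of 7 numbers: the turn, a rotation vector about the world's x, y, z in degrees, then the shift along the world's x, y, z in cm, then the opening, from 0 (shut) to 1 (fully open). A call has 1 to 20 rows; each row shifts and turns the commanded pose from where the row before left it; what a row does not reach is not made up. A row lasts 1/10 s, in which the tool goes at most 50 mm and 8.59 degrees, less where a joint would pass 70% of its speed; a pose out of reach is approached as far as the arm can. A call is refused whole if a number of a shift passes 5 or a number of a turn 8.59, either way. A call with a gripper value outside its range is refused whole. The fingers move at their own pace and stop on an object; the grip force is fixed at half the most. Time passes only in rows, so rows that do not move let the fingers close. It gives the time, the measured TCP pose, the force, the opening and the grip force at its end, in the units of the state.
- arm.read_state(): the state, without advancing time (a new reading comes with each control period).
- eyes.snapshot(name): name is "scene" or "top" or "wrist"; returns a dict with "pixels" (384x512x3 uint8, red, green, blue), "z_map" (384x512 float32, m along the optical axis (not along the pixel's ray), 0 where there is no reading), "K" (3x3 intrinsics, pixels), "rvec" (rotation vector, rad) and "tvec" (3), from world to camera coordinates, as OpenCV has them; the wrist camera has in their place "hand_eye" (4x4, takes a point from camera to tool coordinates, whose origin is the TCP and whose axes are the flange's). Camera axes: x right, y down, z forward; pixel columns grow to the right and rows downward; lengths in m; the calibration is good to about 2 mm. A picture is of the moment at which its call begins: read the wrist's pose just before it.
- sign_off(): hands the job in; it is judged then, once.
The state is a dict: "time": time; "qpos": joint angles; "joint_velocities": joint speeds; "tau": joint torques, N m; "tcp_pos": TCP position; "tcp_rot": TCP orientation; "wrist_force": force on the tool from outside, world axes, zero at the start; "wrist_torque": the same for the moment, N m; "grip_width": opening from 0.0 (shut) to 1.0 (fully open); "grip_force": force on a finger pad.
Only numpy, scipy, OpenCV 4.12 (cv2) and the standard library are available. Lean on these libraries where they do the work, as an engineer would, in place of code of your own. Each camera call takes 0.05 s, during which the arm holds its last target. There are 200 camera calls.

## Working session

There is one attempt and no reset: what is moved stays moved. The work goes in short steps, Python scripts to look and compute and a tool call to move; the robot and the scene stay as the last step left them, time stands still between calls to the robot, and variables do not carry over. Pictures are saved under pics/ and viewed, at most 10 in all, crops included, and the job is handed in when it is done.

Besides the shell and the picture viewer there is one more tool, called as name(argument=value, ...), one argument or row to a line, values as JSON. apply_moves: Moves the arm, as the interface text tells. Its arguments: {"type":"object","properties":{"motion":{"type":"array"}},"required":["motion"]}

```bash
mkdir -p pics; cat > h.py <<'E'
import numpy as np, cv2
from station import arm, eyes, sign_off
def snap(n):
    s=eyes.snapshot(n); return s
def cloud(s):
    z=s["z_map"]; K=s["K"]; v,u=np.mgrid[:384,:512]
    P=np.stack([(u-K[0,2])/K[0,0]*z,(v-K[1,2])/K[1,1]*z,z],-1)
    R=cv2.Rodrigues(np.array(s["rvec"],float))[0]
    W=(P-np.array(s["tvec"]).ravel())@R
    W[z==0]=np.nan
    return W
def save(s,n): cv2.imwrite("pics/"+n,s["pixels"][...,::-1])
E
python3 - <<'E'
from h import *
a=snap("top");b=snap("scene")
np.savez("top.npz",W=cloud(a),pix=a["pixels"]);np.savez("scene.npz",W=cloud(b),pix=b["pixels"])
im=np.vstack([a["pixels"],b["pixels"]])[...,::-1]
cv2.imwrite("pics/1.png",cv2.resize(a["pixels"][...,::-1],(800,600)));save(b,"2.png")
s=arm.read_state();print(s)
for n in(a,b):
  R=cv2.Rodrigues(np.array(n["rvec"],float))[0];print(-R.T@np.ravel(n["tvec"]),n["K"][0,0])
E
```

```text
{'time': 0.1, 'qpos': array([ 1.06480473,  0.52192874, -0.03635176,  1.5999524 ,  0.02119922,
        1.02109607, -0.11278366]), 'joint_velocities': array([-0.00078083, -0.00024182, -0.00035158, -0.00138645,  0.00216174,
       -0.0008811 ,  0.00023504]), 'tau': array([ 3.16785758e-03, -9.28486204e+01,  1.98386505e+00, -3.70532835e+01,
        1.80543750e-02,  5.31987476e-03, -1.35386699e-04]), 'tcp_pos': array([ 0.2636849 , -0.56631949,  0.2307985 ]), 'tcp_rot': array([-3.14059458e+00,  5.71541171e-05,  4.35817701e-01]), 'wrist_force': array([-0.04389053, -0.68882175, -1.0488505 ]), 'wrist_torque': array([ 0.01696526, -0.00418328,  0.03658892]), 'grip_force': 0.0, 'grip_width': 1.0012584200225576}
[0.41882105 0.10120823 0.94520618] 363.15535757287984
[ 0.23917782 -0.50026622  0.92289919] 413.6581382616699
```

View pics/1.png

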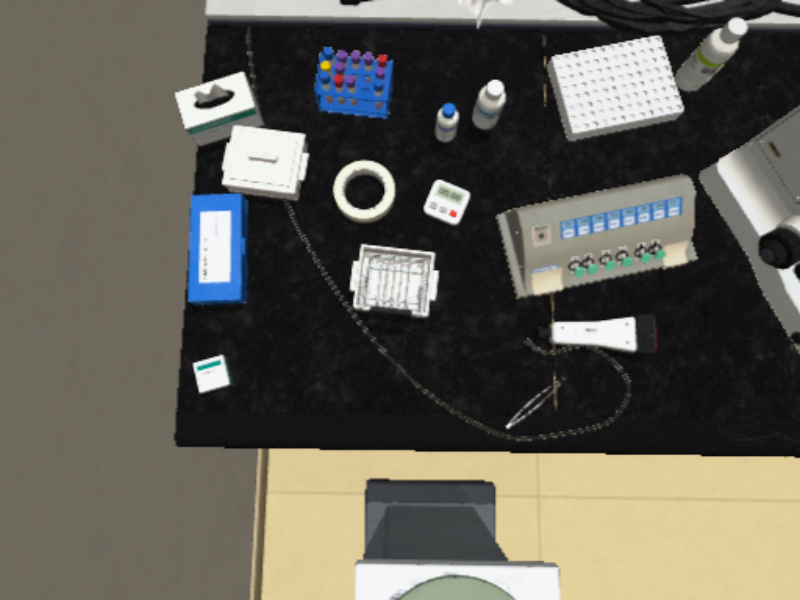

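View pics/2.png

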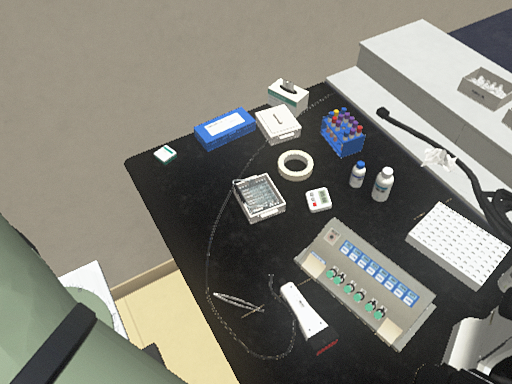

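The top view shows the dish at about (395,281) of the 800x600 picture, turned a few degrees, with the bail folded towards the robot. The nearest bystanders are the tape roll (364,191) and the timer (447,202), both on the far side. The scene view shows the dish at (260,197). Next I fit the dish's pose.

```bash
python3 - <<'E'
from h import *
d=np.load("top.npz");W=d["W"];pix=d["pix"]
c=W[179,252];print("seed",c)
m=(np.abs(W[...,0]-c[0])<.1)&(np.abs(W[...,1]-c[1])<.1)&(W[...,2]>.012)
n,l,st,ce=cv2.connectedComponentsWithStats(m.astype(np.uint8))
k=1+np.argmax(st[1:,4]);P=W[l==k];print(st[k])
rim=P[(P[:,2]>.02)&(P[:,2]<.05)]
for nm,Q in(("all",P),("rim",rim),("hi",P[P[:,2]>.055])):
  if len(Q)>4: print(nm,len(Q),cv2.minAreaRect((Q[:,:2]*1000).astype(np.float32)),Q[:,2].max())
x,y,w,h=st[k][:4]
print(np.histogram(P[:,2],bins=np.arange(.01,.09,.005)))
im=pix[y-8:y+h+8,x-8:x+w+8,::-1];cv2.imwrite("pics/3.png",cv2.resize(im,None,fx=8,fy=8,interpolation=cv2.INTER_CUBIC))
print(x,y,im.shape)
E
```

```text
seed [0.59365748 0.10537745 0.04250646]
[ 223  156   57   47 1004]
all 1004 ((592.2799682617188, 107.53288269042969), (141.7848358154297, 116.2587661743164), 84.08624267578125) 0.0761574027197796
rim 730 ((597.210205078125, 107.02208709716797), (141.7976531982422, 106.32366943359375), 84.06587982177734) 0.04968524454390352
hi 163 ((553.1483764648438, 109.47323608398438), (101.98937225341797, 38.23987579345703), 83.64695739746094) 0.0761574027197796
(array([ 50,  46,  76, 204, 252, 136,  42,  20,  15,  12,  13,  28, 106,
         4,   0]), array([0.01 , 0.015, 0.02 , 0.025, 0.03 , 0.035, 0.04 , 0.045, 0.05 ,
       0.055, 0.06 , 0.065, 0.07 , 0.075, 0.08 , 0.085]))
223 156 (63, 73, 3)
```

View pics/3.png

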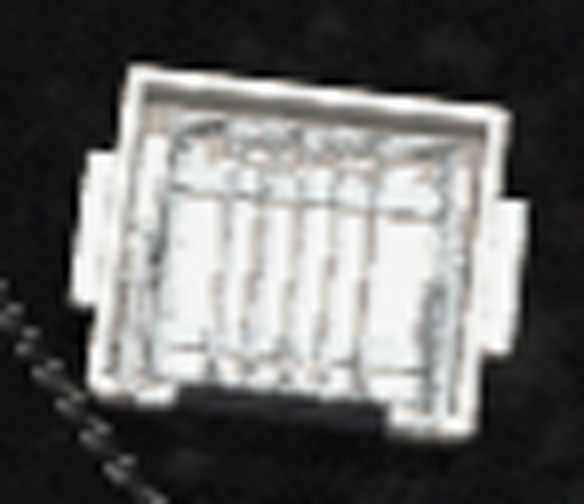

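The fit gives the dish centre at about (0.597, 0.107), yaw -6°. Its outline of 142x106 matches the 142x104 it should be. The crop shows the grip at the bottom (290,410), which is the robot's side. I'm moving above it with tool x along rack y (yaw 84°).

apply_moves(
  motion=[
    [0,0,3.28,1.85,3.75,0,1],
    [0,0,3.28,1.85,3.75,0,1],
    [0,0,3.28,1.85,3.75,0,1],
    [0,0,3.28,1.85,3.75,0,1],
    [0,0,3.28,1.85,3.75,0,1],
    [0,0,3.28,1.85,3.75,0,1],
    [0,0,3.28,1.85,3.75,0,1],
    [0,0,3.28,1.85,3.75,0,1],
    [0,0,3.28,1.85,3.75,0,1],
    [0,0,3.28,1.85,3.75,0,1],
    [0,0,3.28,1.85,3.75,0,1],
    [0,0,3.28,1.85,3.75,0,1],
    [0,0,3.28,1.85,3.75,0,1],
    [0,0,3.28,1.85,3.75,0,1],
    [0,0,3.28,1.85,3.75,0,1],
    [0,0,3.28,1.85,3.75,0,1],
    [0,0,3.28,1.85,3.75,0,1],
    [0,0,3.28,1.85,3.75,0,1],
    [0,0,0,0,0,0,1],
    [0,0,0,0,0,0,1],
  ],
)

```text
time: 2.1
tcp_pos: [0.5966, 0.1091, 0.2306]
tcp_rot: [-3.14, 0.0, 1.467]
wrist_force: [-0.5, -0.8, -0.1]
grip_width: 1.0
grip_force: 0.0
```

```bash
cat >> h.py <<'E'
from scipy.spatial.transform import Rotation as Ro
def wrist():
    st=arm.read_state(); s=eyes.snapshot("wrist"); z=s["z_map"];K=s["K"];v,u=np.mgrid[:384,:512]
    P=np.stack([(u-K[0,2])/K[0,0]*z,(v-K[1,2])/K[1,1]*z,z],-1)
    H=np.array(s["hand_eye"]); T=P@H[:3,:3].T+H[:3,3]
    W=T@Ro.from_euler("xyz",st["tcp_rot"]).as_matrix().T+st["tcp_pos"]; W[z==0]=np.nan
    return s,W,st
E
python3 - <<'E'
from h import *
s,W,st=wrist();save(s,"4.png");np.savez("w.npz",W=W,pix=s["pixels"])
print(st["tcp_pos"],st["tcp_rot"],st["wrist_force"],s["hand_eye"])
E
```

```text
[0.59655448 0.10913257 0.23058585] [-3.14037739e+00  1.11635035e-04  1.46744720e+00] [-0.45368098 -0.79809494 -0.11058033] [[ 1.38555459e-03 -9.50253162e-01 -3.11475535e-01  7.91660289e-02]
 [ 9.99998847e-01  1.12286062e-03  1.02271641e-03 -4.68153074e-04]
 [-6.22095888e-04 -3.11476592e-01  9.50253622e-01 -1.42944369e-01]
 [ 0.00000000e+00  0.00000000e+00  0.00000000e+00  1.00000000e+00]]
```

View pics/4.png

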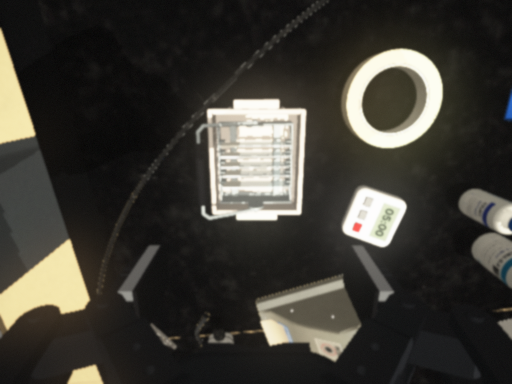

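The wrist view shows the dish square in the picture, centred at (257,160). The bail arms are at (200,130) and (205,210), and the slides are the bright bars at rows 130-185. I'll measure the dish, grip and slides from its depth map.

```bash
python3 - <<'E'
from h import *
d=np.load("w.npz");W=d["W"]
c=np.array([.597,.107])
D=W[...,:2]-c
for it in range(1):
  m=(np.hypot(D[...,0],D[...,1])<.1)&(W[...,2]>.028)&(W[...,2]<.040)
  Q=W[m];r=cv2.minAreaRect((Q[:,:2]*1000).astype(np.float32));print("rim",len(Q),r,np.median(Q[:,2]))
a=np.radians(-6);X=np.array([np.cos(a),np.sin(a)]);Y=np.array([-X[1],X[0]])
x=D@X;y=D@Y;z=W[...,2]
g=(abs(x+.056)<.012)&(abs(y)<.033)&(z>.055)&(z<.1);print("grip",g.sum(),np.median(x[g]),y[g].min(),y[g].max(),np.percentile(z[g],[50,95]))
g=(abs(y)<.06)&(x>-.075)&(x<-.03)&(z>.055);r=cv2.minAreaRect((W[g][:,:2]*1000).astype(np.float32));print("bail",r)
for lo,hi in((-.03,-.012),(-.012,.012),(.012,.03)):
  b=(x>lo)&(x<hi)&(abs(y)<.04)&(z>.0)
  print([(int(1000*t),round(1000*float(np.percentile(z[b&(abs(y-t)<.0015)],95)),1)) for t in np.arange(-.036,.037,.003) if (b&(abs(y-t)<.0015)).any()])
e=(z>.044)&(abs(abs(y)-.046)<.012)&(abs(x)<.02);
for sgn in(-1,1):
  q=e&(y*sgn>0);print("ear",q.sum(),np.median(x[q]),np.median(y[q]),z[q].max())
E
```

```text
rim 3780 ((596.9835815429688, 106.56389617919922), (140.71987915039062, 106.9837646484375), 84.29994201660156) 0.03489213325128851
grip 592 -0.05677483810321794 -0.03298970596083095 0.0329904705102031 [0.07429949 0.07597002]
bail ((544.4740600585938, 109.39952850341797), (102.92903900146484, 44.98897933959961), 84.01858520507812)
[(-26, 42.1), (-23, 29.2), (-14, 36.7), (-11, 11.6), (-2, 42.4), (0, 18.4), (6, 3.0), (9, 303.5), (12, 316.3), (15, 318.2), (18, 321.9), (21, 324.3), (24, 10.3), (27, 10.9), (30, 11.4), (33, 10.9), (36, 10.5)]
[(-29, 2.5), (-26, 41.7), (-23, 41.5), (-14, 36.8), (-11, 33.5), (-2, 42.6), (0, 38.8), (9, 304.9), (12, 316.9), (15, 317.8), (21, 43.5), (24, 34.2), (27, 5.1), (30, 5.4), (33, 5.0), (36, 5.4)]
[(-26, 42.6), (-23, 41.7), (-14, 36.9), (-11, 35.7), (-2, 42.6), (0, 39.7), (3, 10.6), (9, 306.5), (12, 316.0), (15, 318.0), (18, 321.7), (21, 324.3), (24, 39.8), (27, 11.1), (30, 10.8), (33, 11.0), (36, 10.9)]
ear 111 -0.004749298653984451 -0.049513165580933244 0.05561762630814546
ear 120 -0.005684818770703466 0.046201009568902676 0.05429928515134924
```

The slides show at y ≈ -25, -13, -1 and 22 mm; slide 4 gave no reading. Numbers 1, 3 and 5 stand about 6 mm up and slide 2 is home. I'll press in pairs with the shut fingers, whose 22 mm width spans two slides, starting with slides 4 and 5.

apply_moves(
  motion=[
    [0,0,0,0.2,1.5,0,0],
    [0,0,0,0,0,-3,0],
    [0,0,0,0,0,-3,0],
    [0,0,0,0,0,-3,0],
    [0,0,0,0,0,-3,0],
    [0,0,0,0,0,-3,0],
    [0,0,0,0,0,-1.5,0],
    [0,0,0,0,0,0,0],
    [0,0,0,0,0,0,0],
    [0,0,0,0,0,0,0],
  ],
)

```text
time: 3.15
tcp_pos: [0.5996, 0.1236, 0.0678]
tcp_rot: [3.14, -0.001, 1.466]
wrist_force: [-0.3, -0.5, -1.0]
grip_width: -0.0
grip_force: 0.0
```

apply_moves(
  motion=[
    [0,0,0,0,0,-0.4,0],
    [0,0,0,0,0,-0.4,0],
    [0,0,0,0,0,-0.4,0],
    [0,0,0,0,0,-0.4,0],
    [0,0,0,0,0,-0.3,0],
    [0,0,0,0,0,0,0],
  ],
)

```text
time: 3.75
tcp_pos: [0.5985, 0.1234, 0.0467]
tcp_rot: [-3.141, 0.0, 1.466]
wrist_force: [-0.4, -0.6, -0.1]
grip_width: 0.004
grip_force: 0.0
```

apply_moves(
  motion=[
    [0,0,0,0,0,-0.3,0],
    [0,0,0,0,0,-0.2,0],
    [0,0,0,0,0,-0.2,0],
    [0,0,0,0,0,-0.2,0],
    [0,0,0,0,0,0,0],
  ],
)

```text
time: 4.25
tcp_pos: [0.5989, 0.1234, 0.0382]
tcp_rot: [3.142, -0.0, 1.466]
wrist_force: [0.2, 0.5, 0.8]
grip_width: -0.002
grip_force: 0.0
```

apply_moves(
  motion=[
    [0,0,0,0,0,-0.1,0],
    [0,0,0,0,0,-0.1,0],
    [0,0,0,0,0,0,0],
  ],
)

```text
time: 4.55
tcp_pos: [0.5988, 0.1234, 0.0362]
tcp_rot: [3.142, -0.0, 1.466]
wrist_force: [0.2, 0.3, 1.9]
grip_width: 0.003
grip_force: 0.7
```

apply_moves(
  motion=[
    [0,0,0,0,0,-0.1,0],
    [0,0,0,0,0,0,0],
  ],
)

```text
time: 4.75
tcp_pos: [0.599, 0.1235, 0.0359]
tcp_rot: [3.141, 0.0, 1.466]
wrist_force: [-4.3, -1.1, 14.5]
grip_width: 0.005
grip_force: 6.7
```

apply_moves(
  motion=[
    [0,0,0,0,0,-0.05,0],
    [0,0,0,0,0,0,0],
  ],
)

```text
time: 4.95
tcp_pos: [0.599, 0.1235, 0.0357]
tcp_rot: [3.141, 0.0, 1.466]
wrist_force: [-5.8, -2.0, 20.5]
grip_width: 0.002
grip_force: 10.0
```

It stops hard at z = 0.0357, which is the home height, so 4 and 5 are down. Next are slide 3, then 1 and 2.

apply_moves(
  motion=[
    [0,0,0,0,0,1,0],
    [0,0,0,0,0,1.2,0],
    [0,0,0,-0.19,-1.79,0,0],
    [0,0,0,0,0,0,0],
    [0,0,0,0,0,-1,0],
    [0,0,0,0,0,-0.4,0],
    [0,0,0,0,0,-0.3,0],
    [0,0,0,0,0,-0.3,0],
    [0,0,0,0,0,-0.1,0],
    [0,0,0,0,0,-0.1,0],
    [0,0,0,0,0,0,0],
  ],
)

```text
time: 6.05
tcp_pos: [0.5969, 0.1058, 0.0354]
tcp_rot: [3.141, 0.0, 1.466]
wrist_force: [-6.1, -2.2, 17.6]
grip_width: -0.001
grip_force: 8.8
```

apply_moves(
  motion=[
    [0,0,0,0,0,1,0],
    [0,0,0,0,0,1.2,0],
    [0,0,0,-0.19,-1.79,0,0],
    [0,0,0,0,0,0,0],
    [0,0,0,0,0,-1,0],
    [0,0,0,0,0,-0.4,0],
    [0,0,0,0,0,-0.3,0],
    [0,0,0,0,0,-0.3,0],
    [0,0,0,0,0,-0.1,0],
    [0,0,0,0,0,-0.1,0],
    [0,0,0,0,0,0,0],
  ],
)

```text
time: 7.15
tcp_pos: [0.595, 0.0879, 0.0357]
tcp_rot: [3.141, 0.0, 1.466]
wrist_force: [-8.5, -2.6, 23.5]
grip_width: 0.003
grip_force: 11.4
```

apply_moves(
  motion=[
    [0,0,0,0,0,3,0],
    [0,0,0,0,0,4,0],
    [0,0,0,0,0,4,0.5],
    [0,0,0,-1.4,0.6,4,0.5],
    [0,0,0,-2,0.9,0,0.5],
    [0,0,0,-2,0.9,0,0.5],
    [0,0,0,0,0,0,0.5],
    [0,0,0,0,0,0,0.5],
  ],
)

```text
time: 7.95
tcp_pos: [0.5412, 0.1118, 0.1849]
tcp_rot: [3.141, -0.0, 1.467]
wrist_force: [1.0, -0.4, -0.7]
grip_width: 0.501
grip_force: 0.0
```

```bash
python3 - <<'E'
from h import *
s,W,st=wrist();print(st["tcp_pos"],st["tcp_rot"],st["grip_width"])
im=s["pixels"][...,::-1];cv2.imwrite("pics/5.png",im)
c=np.array([.597,.107]);D=W[...,:2]-c
m=(np.hypot(D[...,0],D[...,1])<.1)&(W[...,2]>.028)&(W[...,2]<.040)
print("rim",cv2.minAreaRect((W[m][:,:2]*1000).astype(np.float32)))
a=np.radians(-6);X=np.array([np.cos(a),np.sin(a)]);Y=np.array([-X[1],X[0]])
x=D@X;y=D@Y;z=W[...,2]
g=(abs(x+.056)<.015)&(abs(y)<.036)&(z>.055)&(z<.1);print("grip",g.sum(),np.percentile(x[g],[1,50,99]),np.percentile(y[g],[1,99]),np.percentile(z[g],[50,95]))
b=(abs(x)<.03)&(z>0)
for t in np.arange(-.03,.031,.0015):
  q=b&(abs(y-t)<.00075)
  if q.any(): 
    p=z[q]; p=p[p<.07]
    if len(p): print(round(1000*t,1),np.round(1000*np.percentile(p,[50,90,99]),1),end=";")
E
```

```text
[0.54117255 0.11182548 0.18491373] [ 3.14116081e+00 -1.37714506e-05  1.46686770e+00] 0.5013228635483473
rim ((596.8040771484375, 105.92716979980469), (140.91624450683594, 106.98553466796875), 84.20361328125)
grip 866 [-0.06261677 -0.05736856 -0.05281524] [-0.03477681  0.03466262] [0.07438381 0.07601777]
-27.0 [35.3 36.6 37.3];-25.5 [24.  35.1 37.1];-24.0 [10.7 11.6 11.8];-16.5 [35.2 35.2 35.2];-15.0 [35.1 36.4 36.9];-13.5 [23.2 35.2 37.3];-12.0 [ 9.7 10.9 11.5];-10.5 [11.  11.1 11.2];-3.0 [35.5 37.  38.1];-1.5 [24.4 35.9 37. ];0.0 [ 4.4 10.4 11.6];1.5 [ 9.7 10.8 11.5];3.0 [11.2 11.5 11.6];7.5 [35.9 36.1 36.2];9.0 [35.7 36.8 37.6];10.5 [23.1 35.6 37.1];12.0 [ 4.3 10.2 11.4];13.5 [ 4.9 10.7 11.2];15.0 [10.  10.9 11.2];21.0 [35.8 36.8 37.4];22.5 [24.1 35.9 37.3];24.0 [ 4.4 10.4 11. ];25.5 [ 4.8 10.1 11. ];27.0 [ 4.4 10.3 11.6];28.5 [ 4.8 10.6 11.4];30.0 [ 4.9 10.4 11.4];
```

View pics/5.png

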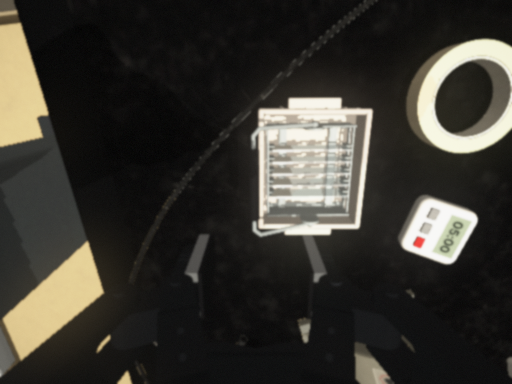

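All five slides read 35-37 mm at the top edge, which is home. The picture shows the dish unmoved and the bail arms at (258,140) and (262,230). The grip is at (0.540, 0.111, 0.070), so I descend and grasp it.

apply_moves(
  motion=[
    [0,0,0,-0.15,-0.06,-3,0.5],
    [0,0,0,0,0,-3,0.5],
    [0,0,0,0,0,-3,0.5],
    [0,0,0,0,0,-2,0.5],
    [0,0,0,0,0,-1.3,0.5],
    [0,0,0,0,0,-1,0.5],
    [0,0,0,0,0,0,0.5],
    [0,0,0,0,0,0,0.3],
    [0,0,0,0,0,0,0],
    [0,0,0,0,0,0,0],
    [0,0,0,0,0,0,0],
    [0,0,0,0,0,0,0],
    [0,0,0,0,0,0,0],
  ],
)

```text
time: 9.3
tcp_pos: [0.5398, 0.1111, 0.0522]
tcp_rot: [3.141, -0.0, 1.466]
wrist_force: [-0.5, 0.3, 6.6]
grip_width: 0.091
grip_force: 59.1
```

apply_moves(
  motion=[
    [0,0,0,0.42,-0.04,0.77,0],
    [0,0,0,0.53,-0.06,0.7,0],
    [0,0,0,0.62,-0.07,0.62,0],
    [0,0,0,0.7,-0.07,0.52,0],
    [0,0,0,0,0,0,0],
  ],
)

```text
time: 9.8
tcp_pos: [0.5636, 0.1086, 0.0791]
tcp_rot: [3.14, -0.001, 1.466]
wrist_force: [-6.6, 1.1, 9.9]
grip_width: 0.092
grip_force: 59.9
```

apply_moves(
  motion=[
    [0,0,0,0.77,-0.08,0.42,0],
    [0,0,0,0.82,-0.09,0.3,0],
    [0,0,0,0.85,-0.09,0.18,0],
    [0,0,0,0.87,-0.09,0.06,0],
    [0,0,0,0,0,0,0],
    [0,0,0,0,0,0,0],
  ],
)

```text
time: 10.4
tcp_pos: [0.5963, 0.1054, 0.0881]
tcp_rot: [3.14, -0.001, 1.466]
wrist_force: [0.4, 1.9, 10.4]
grip_width: 0.092
grip_force: 59.9
```

The bail is upright. Before lifting I'll check that the rack and dish are clear.

apply_moves(
  motion=[
    [0,0,0,0,0,0.3,0],
    [0,0,0,0,0,0.5,0],
    [0,0,0,0,0,0.5,0],
    [0,0,0,0,0,0.5,0],
    [0,0,0,0,0,0,0],
    [0,0,0,0,0,0,0],
  ],
)

```text
time: 11.0
tcp_pos: [0.5953, 0.1051, 0.1056]
tcp_rot: [3.141, -0.0, 1.466]
wrist_force: [0.0, -1.1, -2.4]
grip_width: 0.094
grip_force: 58.7
```

```bash
cat > chk.py <<'E'
from h import *
import sys
s,W,st=wrist();cv2.imwrite("pics/"+sys.argv[1],s["pixels"][...,::-1])
print(st["tcp_pos"],st["wrist_force"],st["grip_width"])
c=np.array([.597,.107]);D=W[...,:2]-c
a=np.radians(-6);X=np.array([np.cos(a),np.sin(a)]);Y=np.array([-X[1],X[0]])
x=D@X;y=D@Y;z=W[...,2]
m=(abs(abs(y)-.066)<.005)&(abs(x)<.016)&(z>.01)&(z<.05);print("lugs z",m.sum(),np.percentile(z[m],[5,50,95]))
m=(abs(abs(x)-.050)<.006)&(abs(y)<.05)&(z>.02)&(z<.05);print("wall",np.median(z[m]),np.median(x[m&(x>0)]),np.median(x[m&(x<0)]))
for t in(-24,-12,0,12,24):
  m=(abs(y*1000-t+1)<4)&(abs(x)<.036)&(z>.03)&(z<.16)
  if m.sum()>5: 
    for lo,hi in((-.036,-.015),(.015,.036)):
      q=m&(x>lo)&(x<hi)
      if q.sum()>5: print(t,lo,q.sum(),np.round(1000*np.percentile(z[q],[50,80,95]),1))
E
python3 chk.py 6.png
```

```text
[0.59530528 0.10506847 0.10557942] [ 0.03288865 -1.1121748  -2.3643975 ] 0.0935539638904762
lugs z 645 [0.02868935 0.0301943  0.03138276]
wall 0.035523127432059584 0.048590299424164124 -0.049357715357080834
-24 -0.036 393 [44.3 51.6 53.5]
-24 0.015 424 [44.6 51.4 53.7]
-12 -0.036 427 [44.1 51.7 53.5]
-12 0.015 496 [ 46.4  53.6 158.6]
0 -0.036 421 [45.6 52.8 53.8]
0 0.015 429 [45.  52.7 54.3]
12 -0.036 1107 [153.1 158.  159.5]
12 0.015 1003 [153.9 158.1 159.5]
24 -0.036 338 [45.6 52.9 53.8]
24 0.015 353 [45.9 53.4 54.2]
```

View pics/6.png

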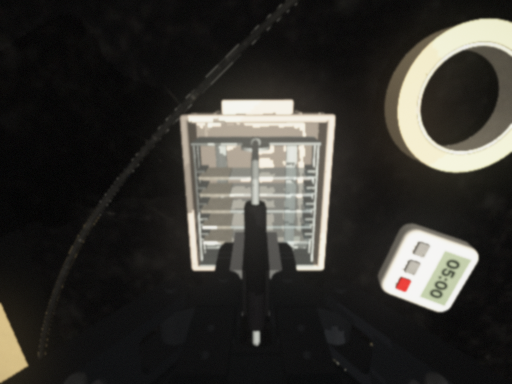

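The rack hangs level with slide tops at about 53 mm on both sides, so it is up 17 mm. The dish's lugs are still at 30 mm and its rim at 35.5 mm, so the dish is still down. The bail stands upright in the fingers around (255,270). I'll lift the rest.

apply_moves(
  motion=[
    [0,0,0,0,0,0.5,0],
    [0,0,0,0,0,0.7,0],
    [0,0,0,0,0,0.8,0],
    [0,0,0,0,0,0.8,0],
    [0,0,0,0,0,0.8,0],
    [0,0,0,0,0,0.8,0],
    [0,0,0,0,0,0.7,0],
    [0,0,0,0,0,0.5,0],
    [0,0,0,0,0,0.4,0],
    [0,0,0,0,0,0,0],
    [0,0,0,0,0,0,0],
    [0,0,0,0,0,0,0],
    [0,0,0,0,0,0,0],
    [0,0,0,0,0,0,0],
    [0,0,0,0,0,0,0],
    [0,0,0,0,0,0,0],
    [0,0,0,0,0,0,0],
  ],
)

```text
time: 12.75
tcp_pos: [0.5953, 0.1051, 0.1655]
tcp_rot: [-3.142, 0.0, 1.466]
wrist_force: [0.2, -0.4, -2.3]
grip_width: 0.092
grip_force: 58.7
```

```bash
python3 chk.py 7.png
```

```text
[0.59529803 0.10509914 0.16546678] [ 0.24969162 -0.43160042 -2.31892712] 0.09225460832523773
lugs z 394 [0.02893594 0.03018324 0.03139309]
wall 0.035349983397365586 0.048138601836693815 -0.04914960333956307
-24 -0.036 372 [104.1 111.6 113.5]
-24 0.015 418 [104.4 111.8 113.6]
-12 -0.036 458 [104.2 112.3 113.7]
-12 0.015 464 [104.  111.9 113.7]
0 -0.036 470 [103.  112.1 113.7]
0 0.015 457 [103.  111.3 113.6]
12 -0.036 430 [102.7 112.1 113.6]
12 0.015 458 [102.6 112.1 113.8]
24 -0.036 456 [101.8 112.6 113.8]
24 0.015 456 [101.7 112.5 114. ]
```

View pics/7.png

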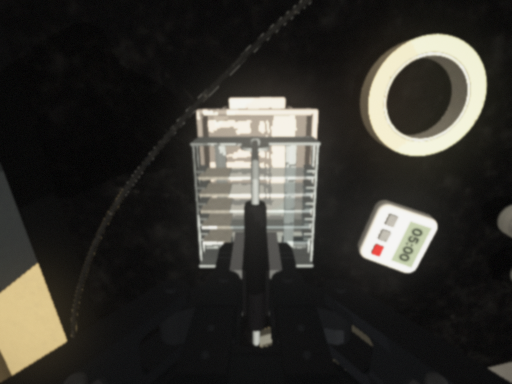

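The rack hangs level and still. All five slide tops are at about 113 mm, which puts the rack centre near 0.101 m and its underside about 45 mm above the rim. The dish hasn't moved, and in the picture the rack is at (257,205) over the dish. I'm handing it in.

```bash
python3 -c "
from station import sign_off
print(sign_off())"
```

```text
the job is handed in; nothing more can be done
None
```

I pressed all five slides home, raised the bail, and handed the job in holding the rack level and still, its underside about 45 mm above the dish's rim; sign-off returned no verdict.

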